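# Fill the condiment caddy, weigh it on the hand scale and put it on the trivet

## Robot

A 7-joint arm with a two-finger parallel gripper is mounted at the origin on a cart in front of the work surface, level with it; the furniture and walls round the work are solid. World frame = base frame: x ahead of the robot, y to its left, z up, the work surface at z = 0. Lengths are in m, angles in rad, forces in N, time in s.
With the tool pointing down it reaches from about 0.425 to 0.925 m from the base axis. Payload 6.8 kg.
Tool frame: the origin (TCP) lies at the very end of the fingers, on their centre line; the grasp point (between the pads) lies 19 mm behind it; z points along the fingers, y is the line along which they close (so a half turn about z gives the same grasp; the last joint's range is limited). The gripper opens to 85 mm and grips with 20 to 120 N. Pads are 22 mm wide; open, the fingers measure 114 mm over their backs; the gripper's body (76 mm by 85 mm) begins 54 mm behind the grasp point. The pads swing forward as they close: fully open they stand 13 mm farther back than shut.
Start: joints at [-1.285, 0.477, 0.022, 1.555, -0.011, 1.109, -0.083], TCP at [0.259, 0.623, 0.231] pointing down, gripper open.
Joint ranges: [-2.96, 2.96], [-0.34, 2.1], [-1.41, 1.46], [0.24, 2.44], [-1.37, 4.51], [0.17, 1.92], [-2.96, 2.96]. Speed limits (rad/s): [2.39, 2.39, 3.14, 3.14, 3.14, 3.14, 3.14].

## Interface

Orientations are given as a unit quaternion [w, x, y, z].
In Python, from station import bot gives the robot as it stands. The module is installed in compiled form; this text tells all that it offers.
- The arm moves only by the shell command python3 -m jog 'ROWS' [OPENING] [FORCE]. ROWS is JSON, a list of rows, each a list of 4 numbers: the shift along the tool's x, y, z in cm, then the turn about the tool's z in rad. In form: [[x, y, z, spin], ...]. A call has 1 to 20 rows; each row is the pose to reach, as a shift and turn from the pose commanded when the call began, along the tool's axes at that moment; what a row does not reach only later rows make up. A row lasts 1/12 s, in which the tool goes at most 41.7 mm and 7.16 degrees, less where a joint would pass 70% of its speed; a pose out of reach is approached as far as the arm can. A call with a gripper value outside its range is refused whole. OPENING is the closure, from -1 (fully open) to 1 (shut), set as the call begins (- or left out, the last holds). The fingers move at their own pace and stop on an object; FORCE is the grip in N (left out, the last holds). Time passes only in rows, so rows that repeat a pose let the fingers close. It gives the time, the measured TCP pose, the force, the opening and the grip force at its end, in the units of the state.
- bot.get_obs(): the state, without advancing time (a new reading comes with each control period).
- bot.read_camera(name): name is "side" or "top" or "wrist"; returns a dict with "pixels" (384x512x3 uint8, red, green, blue), "depth" (384x512 float32, m along the optical axis (not along the pixel's ray), 0 where there is no reading), "fovy" (degrees; the focal length in pixels is half the picture's height over the tangent of half this angle, whatever the lens; pixels are square), "cx", "cy" (the principal point, pixels), "pose" (4x4, takes a point from camera to world coordinates). Camera axes: x right, y down, z forward; pixel columns grow to the right and rows downward; lengths in m; the calibration is good to about 2 mm. A picture is of the moment at which its call begins.
- bot.hand_in(): hands the job in; it is judged then, once.
The state is a dict: "t": time; "q": joint angles; "joint_vel": joint speeds; "joint_torque": joint torques, N m; "eef_pos": TCP position; "tool_rot": TCP orientation; "contact_force": force on the tool from outside, world axes, zero at the start; "torque": the same for the moment, N m; "gripper_width": opening from 0.0 (shut) to 1.0 (fully open); "grasp_force": force on a finger pad.
Only numpy, scipy, OpenCV 4.12 (cv2) and the standard library are available. Lean on these libraries where they do the work, as an engineer would, in place of code of your own. Each camera call takes 0.05 s, during which the arm holds its last target. There are 200 camera calls.

## Task

Stand the two tall spice jars upright in the two wells of the blue caddy, one in each (either way round). Then take the sprung hand scale from its stand, hook it under the caddy's wire handle and weigh the caddy: lift it by the scale alone until it is well clear of the worktop (about 5 cm) and hold it still for two seconds; set it down gently in the middle of the green trivet, unhook the scale and hang it back in its stand. Do not touch the lifted caddy with the fingers, do not tip the jars or the caddy over, and leave the other things where they are.

Things in the scene. Friction and masses are not known exactly. Their poses are not given: they have to be found in the camera images.
- caddy: Loose blue caddy, about 0.35 kg, 60 mm along its x, 162 mm along its y. Origin: centre of its underside, z up. Two open square wells at y = +51 and -51 mm: 54 x 54 mm inside, walls 3 mm, floor 3 mm above the origin, rim at z = 60 mm. Between them a low wooden bridge (30 mm in x, 46 mm in y, top z = 56 mm) carries the wire handle
- handle_peak (a point): Middle of the handle's top: wire centre, 121 mm above the caddy's underside (axes as the caddy's). Steel wire 8 mm thick in the caddy's y-z plane: legs at y = +-18 mm rise to z = 104 mm, then slope in to a level top 10 mm long. The window under it is 28 mm wide in y, open from z = 56 to 117 mm in the middle; a hook goes through it along the caddy's x
- well_left (a point): Centre of the inner floor of the caddy's well at y = +51 mm
- well_right (a point): Centre of the inner floor of the caddy's well at y = -51 mm
- jar_black_a: Loose spice jar with black cap and red and blue label, standing upright, 41 mm across, 105 mm tall, about 0.11 kg. Origin: centre of its underside; z up
- jar_black_b: Loose spice jar with black cap and black label, standing upright, 41 mm across, 105 mm tall, about 0.11 kg. Origin: centre of its underside; z up
- scale: Loose hand scale (0.17 kg), hanging upright in its stand. Origin: on its axis at the underside of its black collar, z up. Collar 46 (x) x 54 (y) x 6 mm (z 0 to 6). Above it an orange handle 40 (x) x 22 (y) mm, up to z = 58 mm. Below it a grey case 36 (x) x 22 (y) mm, down to z = -30 mm, with a steel hook below
- scale_grip (a point): Point on the scale's axis in the orange handle, 38 mm above the collar's underside: pinch the handle's 22 mm thickness here from above, fingers closing along the scale's y
- hook_seat (a point): Inside of the hook's bottom, on the scale's axis, at scale z = -79 mm with no pull; axes as the scale's. Hook wire 6 mm, in the scale's x-z plane; lowest point 6 mm below this point, back out to x = +19 mm. The throat opens to the scale's -x; tip outside at x = -20 mm, top 18 mm above this point. An 8 mm wire passes best over the tip with its centre 27 mm above this point, and rests 4 mm above it
- scale_hook (a joint): Spring of the scale: how far the hook is drawn down out of the case, m, 0 to 0.045; 250 N/m. The hook alone draws it about 0.001, the filled caddy 0.017 to 0.033
- stand: Fixed stand of the scale. Origin: on the worktop below the middle of its fork, z up. Dark wooden foot x = -52 to +68 mm, 100 mm in y, 10 mm thick; upright at x = 38 to 52 mm, 110 mm high, 90 mm in y. Two steel prongs run from it along x to x = -42 mm, top at z = 110 mm, each 18 mm wide at y = +-26 mm (gap 34 mm); front ends (x = -42 to -35 mm) turned up 7 mm
- stand_seat (a point): Middle of the fork at the height of the prongs' top (stand x = y = 0, z = 110 mm): where the scale's origin belongs. The collar rests across both prongs, case and hook hang in the gap, the scale's axes run about as the stand's; it lifts straight up and out, and goes back straight down
- trivet: Green flat trivet of four round lobes, 158 x 158 x 8 mm, fixed to the worktop. Origin: centre of its underside
- garlic_front: Bystander: loose garlic bulb, 56 mm, at the front edge; leave alone
- mill: Bystander: loose wooden pepper mill, 58 mm across, 170 mm tall, at the back; leave alone
- tape: Bystander: loose roll of tape, 104 mm across, 25 mm high, at the back right; leave alone
There are look-alikes about, which are no part of the job. Leave any purple or yellow look-alike of the jar_black_a alone.

How it is judged:
By the outcome, as a careful person would: the job done as asked, in the order asked, and still so for the second after the job is handed in, with the robot touching nothing.
It also fails if it takes over 72 s, if anything falls off the work surface, if the arm or the gripper's body presses on something with over 40 N, if the wrist force passes 120 N, or if a joint passes its speed limit or range.

## Working session

There is one attempt and no reset: what is moved stays moved. The work goes in short steps, Python scripts to look and compute and a shell command to move; the robot and the scene stay as the last step left them, time stands still between calls to the robot, and variables do not carry over. Pictures are saved under pics/ and viewed, at most 12 in all, crops included, and the job is handed in when it is done.

```bash
mkdir -p pics
cat > h.py <<'E'
import numpy as np, cv2, pickle
from station import bot
def snap(n,f):
    c=bot.read_camera(n); pickle.dump(c,open(f'pics/{f}.pkl','wb'))
    cv2.imwrite(f'pics/{f}.png',cv2.cvtColor(c['pixels'],cv2.COLOR_RGB2BGR)); return c
def load(f): return pickle.load(open(f'pics/{f}.pkl','rb'))
def world(c):
    h,w=c['depth'].shape; f=h/2/np.tan(np.radians(c['fovy'])/2)
    v,u=np.mgrid[:h,:w]; d=c['depth']
    P=np.stack([(u-c['cx'])/f*d,(v-c['cy'])/f*d,d],-1)
    W=P@c['pose'][:3,:3].T+c['pose'][:3,3]; W[d==0]=np.nan; return W
E
python3 - <<'E'
from h import *
import numpy as np
np.set_printoptions(precision=4,suppress=True)
o=bot.get_obs()
for k in o: print(k,o[k])
ims=[]
for n in ['top','side','wrist']:
    c=snap(n,n+'0'); print(n,c['fovy'],c['cx'],c['cy'],c['pose']);
E
```

```text
t 0.0
q [-1.2851  0.4778  0.0223  1.5565 -0.0115  1.1093 -0.0831]
joint_vel [-0.0004 -0.0006  0.0002  0.0005  0.      0.0008  0.0005]
joint_torque [  0.0009 -59.6451   1.6086 -28.1198   0.0125   0.0094   0.    ]
eef_pos [0.2588 0.6228 0.2303]
tool_rot [-0.0001  0.1956  0.9807 -0.0009]
contact_force [-0.5775  0.1942 -0.1025]
torque [-0.0181 -0.0002 -0.0179]
grasp_force 0.0
gripper_width 0.9977244636578001
top 47.46392379129382 256.2472860696024 197.3908092505819 [[ 0.0722 -0.9754  0.2083  0.3735]
 [-0.9974 -0.0703  0.0163 -0.0701]
 [-0.0012 -0.209  -0.9779  1.1106]
 [ 0.      0.      0.      1.    ]]
side 54.594053107127564 258.7833821521613 192.92202127876624 [[ 0.8689 -0.255   0.4242  0.1943]
 [-0.4947 -0.4751  0.7277 -0.7264]
 [ 0.016  -0.8422 -0.539   0.579 ]
 [ 0.      0.      0.      1.    ]]
wrist 61.524771063422754 251.04028837085016 192.96634429609423 [[ 0.3833  0.8809  0.2778  0.1877]
 [ 0.9236 -0.365  -0.1169  0.6523]
 [-0.0016  0.3014 -0.9535  0.3741]
 [ 0.      0.      0.      1.    ]]
```

View pics/top0.png

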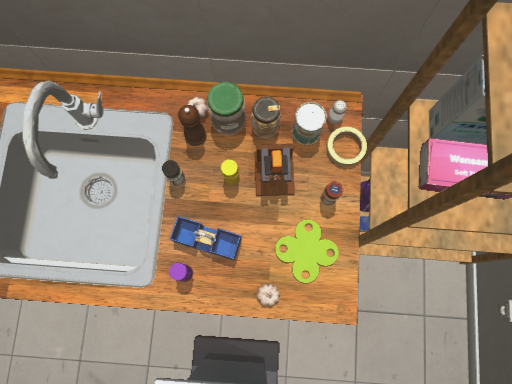

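View pics/side0.png

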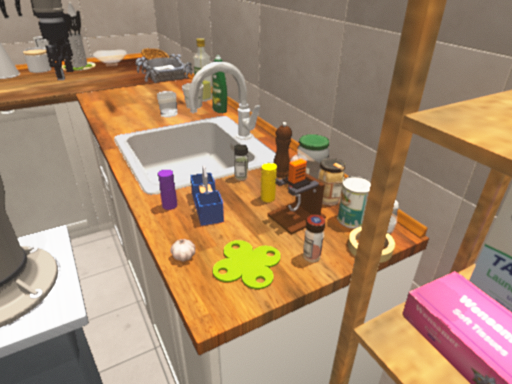

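The top view shows the caddy at (206,238), the trivet at (307,251) and the stand at (275,170). Jar candidates:
- (173,172): black cap
- (332,193): dark cap, red/blue label
- (230,173): yellow
- (180,271): purple
- (338,112): white-topped shaker
- (267,115): large jar

By the description I choose (173,172) and (332,193), and check both in a close crop.

Run:
```python
from h import *
t=cv2.imread('pics/top0.png');s=cv2.imread('pics/side0.png')
R=lambda i,x0,y0,x1,y1,k:cv2.resize(i[y0:y1,x0:x1],None,fx=k,fy=k,interpolation=cv2.INTER_CUBIC)
a=R(t,150,140,360,290,3.8)  # 798x570
cv2.imwrite('pics/ct.png',a)
b=R(s,150,110,350,260,4)
cv2.imwrite('pics/cs.png',b)
c=load('top0');W=world(c)
np.set_printoptions(precision=4,suppress=True)
for n,(u,v) in dict(jb=(171,166),ja=(333,188),yel=(230,168),caddy=(206,238),triv=(307,251),scale=(277,158),table=(250,260)).items(): print(n,W[v,u])
W2=world(load('side0'))
for n,(u,v) in dict(jb=(241,149),ja=(315,220),triv=(246,265),scale=(298,163),table=(200,280)).items(): print(n,W2[v,u])
```

```text
jb [0.6484 0.1545 0.1094]
ja [ 0.6235 -0.2328  0.1047]
yel [0.654  0.0141 0.1078]
caddy [0.4892 0.0617 0.0548]
triv [ 0.4801 -0.1892  0.0068]
scale [ 0.668  -0.0945  0.1682]
table [ 0.4478 -0.0476 -0.0002]
jb [0.6382 0.1417 0.1056]
ja [ 0.6196 -0.2368  0.1056]
triv [ 0.4744 -0.1966  0.0086]
scale [ 0.6638 -0.1017  0.168 ]
table [ 0.3723 -0.1824  0.0006]
```

View pics/ct.png

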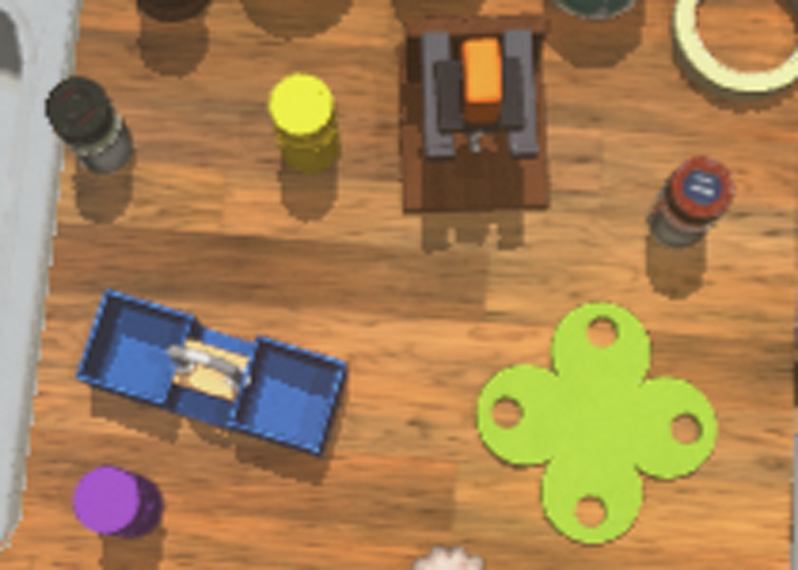

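View pics/cs.png

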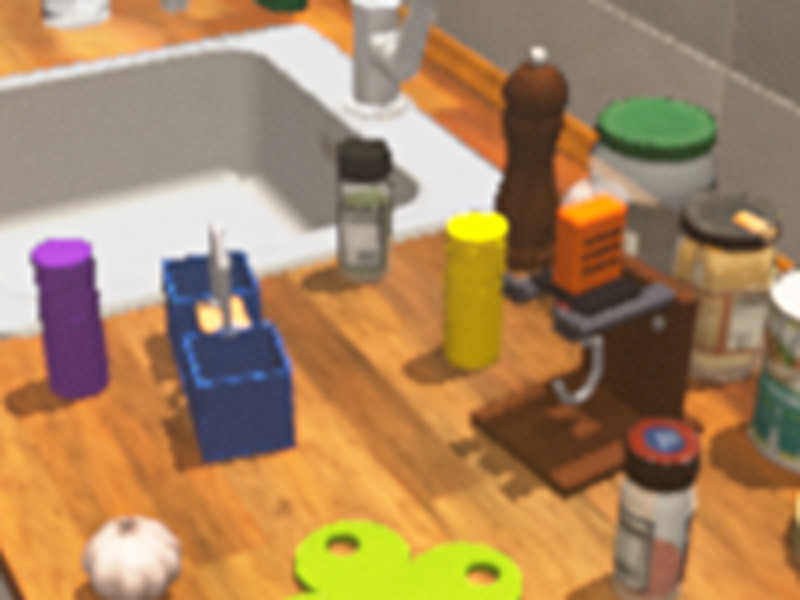

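The crops confirm the choice: the black-capped jar (crop 85,110) and the one with the red/blue top label (crop 700,190). The stand's upright is at the back, so its x runs about along world +x, with the hook's throat towards the robot. Next I'll fit poses in both views.

```bash
cat > fit.py <<'E'
from h import *
np.set_printoptions(precision=4,suppress=True)
def near(W,p,r,z0,z1):
    with np.errstate(invalid='ignore'):
        return (np.hypot(W[...,0]-p[0],W[...,1]-p[1])<r)&(W[...,2]>z0)&(W[...,2]<z1)
def rect(P):
    (c,s,a)=cv2.minAreaRect((P[:,:2]*1000).astype(np.float32)); 
    return np.array(c),np.array(s),a
def circ(P):
    c,r=cv2.minEnclosingCircle((P[:,:2]*1000).astype(np.float32)); return np.array(c),r
def hsv(c): return cv2.cvtColor(c['pixels'],cv2.COLOR_RGB2HSV)
E
python3 - <<'E'
from fit import *
for n in ['top0','side0']:
    c=load(n);W=world(c);H=hsv(c);h,s=H[...,0].astype(int),H[...,1]
    print('==',n)
    for k,p in dict(jb=(.645,.15),ja=(.621,-.235)).items():
        P=W[near(W,p,.045,.098,.115)]; print(k,len(P),circ(P),'med',np.median(P,0), 'body',rect(W[near(W,p,.05,.02,.115)]))
    m=(h>100)&(h<125)&(s>120)&near(W,(.489,.06),.13,.053,.07); P=W[m]; print('rim',len(P),rect(P),np.median(P[:,2]))
    m=near(W,(.489,.06),.05,.08,.14); P=W[m]; print('handle',len(P),P.mean(0),rect(P),P[:,2].max())
    P=P[P[:,2]>.112]; print('hpeak',len(P),P.mean(0),P[:,2].max())
    m=(h>30)&(h<50)&(s>150)&near(W,(.48,-.19),.13,.0,.02); P=W[m]; print('triv',rect(P),circ(P),np.median(P[:,2]))
    m=(h<15)&(s>180)&near(W,(.665,-.1),.05,.13,.19); P=W[m]; print('orange',len(P),rect(P),P[:,2].max())
    P=P[P[:,2]>.162];print('otop',len(P),rect(P),np.median(P,0))
    P=W[near(W,(.665,-.1),.08,.104,.113)]; print('prong',len(P),rect(P))
    P=W[near(W,(.665,-.1),.09,.005,.014)]; print('foot',len(P),rect(P))
E
```

```text
== top0
jb 222 (array([644.6091, 157.0283]), 20.342727661132812) med [0.6443 0.1576 0.1046] body (array([643.9893, 157.4428]), array([40.4183, 39.0056]), 56.47210693359375)
ja 229 (array([ 620.7523, -237.0564]), 20.980073928833008) med [ 0.6207 -0.2355  0.1043] body (array([ 620.9594, -235.4134]), array([38.538 , 39.6803]), 75.85295867919922)
rim 140 (array([491.1045,  63.7687]), array([160.2481,  58.9204]), 77.19029998779297) 0.059015487815756495
handle 71 [0.4902 0.0613 0.115 ] (array([491.1904,  63.0024]), array([43.0046,  7.8393]), 77.58891296386719) 0.12807401961759513
hpeak 45 [0.4905 0.0624 0.1211] 0.12807401961759513
triv (array([ 482.2987, -187.2291]), array([131.8002, 131.3357]), 44.618492126464844) (array([ 481.7812, -187.6135]), 79.20639038085938) 0.007256431449220724
orange 83 (array([667.651 , -93.5707]), array([40.8142, 20.539 ]), 3.687782049179077) 0.17148797419265394
otop 50 (array([667.8585, -93.5872]), array([40.4262, 20.5368]), 3.8080177307128906) [ 0.6664 -0.0957  0.1661]
prong 505 (array([674.9163, -92.3322]), array([95.2396, 86.6789]), 4.118348598480225)
foot 7
[... 564 characters left out ...]
04 ] (array([490.6696,  62.9349]), array([43.7147,  7.9466]), 76.91434478759766) 0.12622614380204666
hpeak 29 [0.4886 0.0572 0.1202] 0.12622614380204666
triv (array([ 480.9167, -189.0125]), array([132.4313, 130.2827]), 44.33501052856445) (array([ 481.3367, -187.9955]), 79.42052459716797) 0.00874947335343168
orange 223 (array([ 664.5567, -100.9312]), array([20.8251, 40.9179]), 69.89557647705078) 0.1680768593530359
otop 31 (array([664.84  , -99.6333]), array([17.6478, 40.4343]), 70.66996002197266) [ 0.6567 -0.1016  0.1644]
prong 295 (array([675.1572, -98.9247]), array([ 69.7423, 100.6967]), 89.7813720703125)
foot 772 (array([677.1673, -92.3582]), array([120.4148, 100.9318]), 6.722239971160889)
```

Both views agree to about 2 mm, and the heights match the text. Next: check the faucet for clearance and work out the first move.

```bash
cat > d.py <<'E'
import sys, numpy as np
from station import bot
from scipy.spatial.transform import Rotation as R
# d.py yawdeg(of tool y, world) x y z [x y z ...] -> shifts in cm & spin
np.set_printoptions(precision=3,suppress=True)
a=list(map(float,sys.argv[1:])); o=bot.get_obs()
q=o['tool_rot']; M=R.from_quat([q[1],q[2],q[3],q[0]]).as_matrix()
yaw=np.degrees(np.arctan2(M[1,1],M[0,1])); ds=-((a[0]-yaw+90)%180-90)
print('t',round(o['t'],2),'pos',o['eef_pos'],'yaw',round(yaw,2),'tilt z',M[:,2],'q7',round(o['q'][6],2))
for i in range(1,len(a),3): print(100*M.T@(np.array(a[i:i+3])-o['eef_pos']),'spin',round(np.radians(ds),3))
E
python3 d.py -12.6 .35 .42 .24 .45 .25 .24 .644 .157 .2 .644 .157 .069
python3 - <<'E'
from fit import *
W=world(load('top0'))
m=(W[...,2]>.08)&(W[...,1]>.22)&(W[...,0]>.3)&(W[...,0]<.95)
P=W[m]; 
for y in np.arange(.22,.8,.05):
    Q=P[(P[:,1]>=y)&(P[:,1]<y+.05)]
    if len(Q): print(round(y,2),len(Q),Q.min(0),Q.max(0))
E
```

```text
t 0.15 pos [0.259 0.623 0.231] yaw 67.44 tilt z [-0.    -0.001 -1.   ] q7 -0.08
[-16.204 -15.242  -0.923] spin 1.397
[-31.962 -27.104  -0.905] spin 1.397
[-53.445 -28.243   3.099] spin 1.397
[-53.443 -28.225  16.199] spin 1.397
0.22 1431 [0.9144 0.22   0.0801] [0.9213 0.27   0.3478]
0.27 1395 [0.9137 0.27   0.08  ] [0.9219 0.32   0.3428]
0.32 1454 [0.7775 0.32   0.0804] [0.9212 0.37   0.3377]
0.37 3283 [0.5899 0.37   0.08  ] [0.921  0.42   0.3332]
0.42 1568 [0.5907 0.42   0.0801] [0.9212 0.47   0.3287]
0.47 1176 [0.9134 0.47   0.08  ] [0.9208 0.52   0.3221]
0.52 707 [0.9152 0.52   0.0805] [0.9207 0.57   0.2772]
0.57 293 [0.915  0.5703 0.0805] [0.9214 0.6198 0.1932]
0.62 21 [0.9167 0.62   0.0803] [0.9197 0.6351 0.1076]
```

```bash
python3 -m jog '[[-4,-3.8,-0.3,0.12],[-8,-7.6,-0.6,0.24],[-12,-11.4,-0.9,0.36],[-16.2,-15.2,-0.9,0.48],[-20,-18.2,-0.9,0.6],[-24,-21.2,-0.9,0.72],[-28,-24.2,-0.9,0.84],[-32,-27.1,-0.9,0.96],[-36,-27.3,-0.9,1.08],[-40,-27.5,-0.5,1.2],[-44,-27.7,0,1.32],[-48,-27.9,1,1.4],[-51,-28.1,2,1.4],[-53.4,-28.2,3,1.4],[-53.4,-28.2,3,1.4],[-53.4,-28.2,3,1.4],[-53.4,-28.2,3,1.4]]' -1 30
python3 d.py -12.6 .644 .157 .067
```

```text
t: 1.57
eef_pos: [0.6452, 0.1548, 0.1996]
tool_rot: [0.001, 0.783, 0.622, -0.001]
contact_force: [0.4, 0.6, -0.2]
gripper_width: 1.001
grasp_force: 0.0
t 1.57 pos [0.645 0.155 0.2  ] yaw -13.04 tilt z [-0.001 -0.003 -1.   ] q7 -0.34
[ 0.226 -0.153 13.264] spin -0.008
```

```bash
python3 -m jog '[[0.2,-0.1,2.5,0],[0.2,-0.1,5,0],[0.2,-0.1,7.5,0],[0.2,-0.1,10,0],[0.2,-0.1,12,0],[0.2,-0.1,13.2,0],[0.2,-0.1,13.2,0],[0.2,-0.1,13.2,0]]'
python3 -m jog '[[0,0,0,0],[0,0,0,0],[0,0,0,0],[0,0,0,0],[0,0,0,0],[0,0,0,0],[0,0,0,0],[0,0,0,0]]' 1 30
python3 d.py -12.6 .644 .157 .067
```

```text
t: 2.23
eef_pos: [0.6429, 0.161, 0.0696]
tool_rot: [-0.0, 0.781, 0.624, -0.0]
contact_force: [-0.1, -0.2, 1.7]
gripper_width: 1.002
grasp_force: 0.0
t: 2.9
eef_pos: [0.6443, 0.1603, 0.0705]
tool_rot: [0.0, 0.781, 0.624, 0.001]
contact_force: [-0.1, -0.0, 6.3]
gripper_width: 0.468
grasp_force: 30.0
t 2.9 pos [0.644 0.16  0.07 ] yaw -12.79 tilt z [ 0.002  0.001 -1.   ] q7 -0.29
[-0.334  0.042  0.349] spin -0.003
```

```bash
python3 -m jog '[[0,0,-1,0],[0,0,-2.5,0],[0,0,-4.5,0],[0,0,-6.5,0],[0,0,-8.5,0],[0,0,-10,0],[0,0,-10,0]]'
python3 d.py -12.6 .5014 .1137 .17
```

```text
t: 3.48
eef_pos: [0.6452, 0.1604, 0.1731]
tool_rot: [0.001, 0.782, 0.624, 0.003]
contact_force: [1.5, 0.3, -1.3]
gripper_width: 0.473
grasp_force: 30.4
t 3.48 pos [0.645 0.16  0.173] yaw -12.8 tilt z [ 0.005  0.002 -1.   ] q7 -0.33
[ -7.735 -12.989   0.228] spin -0.003
```

```bash
python3 -m jog '[[-0.8,-1.3,0,0],[-2,-3.3,0,0],[-3.4,-5.7,0,0],[-4.8,-8.1,0,0],[-6,-10.3,0,0],[-7,-12,0,0],[-7.5,-12.8,0,0],[-7.7,-13,0,0],[-7.7,-13,0,0],[-7.7,-13,0,0]]'
python3 d.py -12.6 .5014 .1137 .075
python3 - <<'E'
from fit import *
ims=[]
for n in ['top','side']:
    c=snap(n,n+'1');W=world(c);ims.append(c['pixels'])
    P=W[near(W,(.50,.115),.06,.09,.15)]
    H=hsv(c)
    print(n,len(P),rect(P) if len(P) else '')
    m=(H[...,0]>100)&(H[...,0]<125)&(H[...,1]>120)&near(W,(.489,.06),.13,.053,.07); print('rim',rect(W[m]))
c=snap('wrist','wrist1');ims.append(c['pixels'])
o=np.hstack([ims[0][140:320,130:330],ims[1][90:270,130:330]])
o=cv2.resize(o,(800,360)); o=np.vstack([o,np.zeros((240,800,3),np.uint8)]); o[360:,:320]=cv2.resize(ims[2],(320,240))
cv2.imwrite('pics/m1.png',o[...,::-1])
E
```

```text
t: 4.32
eef_pos: [0.5007, 0.1143, 0.1694]
tool_rot: [0.0, 0.781, 0.624, 0.001]
contact_force: [1.1, 0.3, -0.9]
gripper_width: 0.467
grasp_force: 30.6
t 4.32 pos [0.501 0.114 0.169] yaw -12.77 tilt z [ 0.001  0.    -1.   ] q7 -0.38
[-0.047  0.07   9.441] spin -0.003
top 107 (array([486.6271,  84.3973]), array([48.1034, 38.6412]), 63.08605194091797)
rim (array([489.8582,  58.3149]), array([149.2027,  58.7119]), 77.29389953613281)
side 260 (array([489.0132,  92.5819]), array([63.0385, 40.0767]), 61.6170539855957)
rim (array([489.7606,  63.8933]), array([162.7902,  58.2322]), 77.17147064208984)
```

View pics/m1.png

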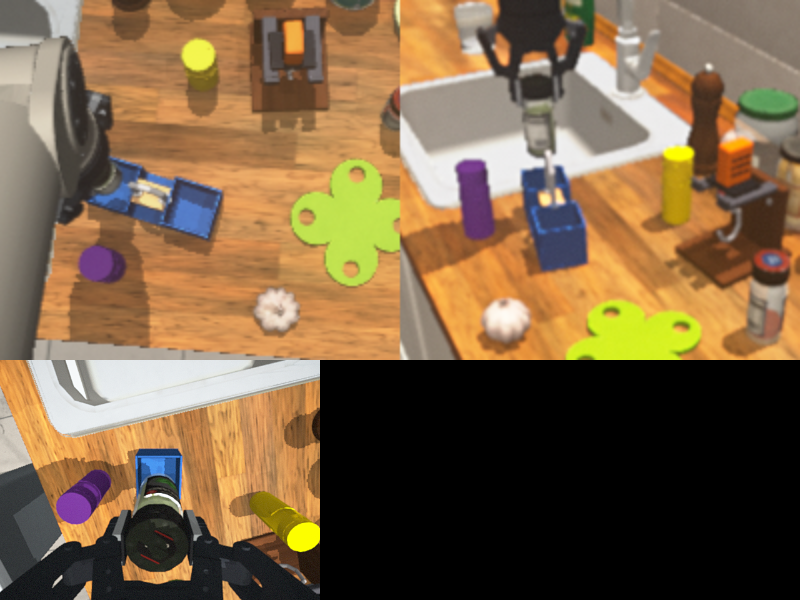

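The jar hangs over the left well at about (110,185) in the top crop. The purple look-alike is close by, so I'll measure it and the held jar's offset.

Run:
```python
from fit import *
for n in ['top0','side0','side1','wrist1']:
    c=load(n);W=world(c);H=hsv(c)
    m=(H[...,0]>130)&(H[...,0]<155)&(H[...,1]>100)&near(W,(.42,.13),.08,.03,.13); P=W[m]
    if len(P): print(n,'purple',len(P),rect(P),P[:,2].max())
c=load('wrist1');W=world(c)
P=W[near(W,(.50,.114),.03,.19,.235)]; print('cap',len(P),circ(P),np.median(P,0))
h=np.histogram(W[near(W,(.50,.114),.03,.06,.26)][:,2],bins=20);print(h)
c=load('side1');W=world(c);P=W[near(W,(.50,.114),.04,.10,.16)];print('side body',rect(P),P[:,2].min())
```

```text
top0 purple 261 (array([403.2384, 111.3176]), array([38.2148, 38.585 ]), 2.0709755420684814) 0.10922087324542651
side0 purple 406 (array([402.0901, 107.6111]), array([33.5313, 34.1455]), 48.63981246948242) 0.10787629151399708
side1 purple 395 (array([402.3354, 107.1349]), array([33.9461, 33.6641]), 59.825355529785156) 0.1091595430650617
wrist1 purple 4185 (array([405.3112, 114.3001]), array([40.8058, 38.7806]), 35.47853469848633) 0.10868623883358161
cap 11957 (array([500.8503, 119.9648]), 28.6685848236084) [0.5012 0.1202 0.2053]
(array([ 140,    0,    0,    0,  154,  171,  260,  307,  354,  424,  641,
        999,  999, 1489, 8819,  672,  933,  594, 4037, 4832]), array([0.06, 0.07, 0.08, 0.09, 0.1 , 0.11, 0.12, 0.13, 0.14, 0.15, 0.16,
       0.17, 0.18, 0.19, 0.2 , 0.21, 0.22, 0.23, 0.24, 0.25, 0.26]))
side body (array([496.373 ,  97.4077]), array([38.9041, 41.7366]), 75.2965087890625) 0.1005251104881757
```

Run:
```python
from fit import *
W=world(load('wrist1'));P=W[near(W,(.50,.114),.04,.2025,.2085)]; print('cap',len(P),circ(P),rect(P),P.mean(0))
from scipy.optimize import least_squares
for n in ['side1']:
    W=world(load(n)); m=near(W,(.50,.114),.045,.13,.165); 
    P=W[m]; print(len(P),P.min(0),P.max(0))
    P=P[P[:,2]>.13]
    r=least_squares(lambda p:np.hypot(P[:,0]-p[0],P[:,1]-p[1])-.0205,[.5,.114],loss='soft_l1',f_scale=.002); print(r.x,np.abs(r.fun).mean())
```

```text
cap 7763 (array([502.5294, 120.7697]), 33.5068359375) (array([499.9306, 118.6257]), array([45.8965, 54.8797]), 42.087825775146484) [0.5012 0.1158 0.2053]
196 [0.4795 0.0909 0.1301] [0.5213 0.1187 0.165 ]
[0.5002 0.1141] 0.0009400351325985856
```

Side view puts the jar axis at (0.500,0.114), within 2 mm of the well. Lower it.

```bash
python3 -m jog '[[0,0.1,1.5,0],[0,0.1,3.5,0],[0,0.1,5.5,0],[0,0.1,7.3,0],[0,0.1,8.5,0],[0,0.1,9,0],[0,0.1,9.3,0],[0,0.1,9.6,0],[0,0.1,9.6,0],[0,0.1,9.6,0]]'
```

```text
t: 5.3
eef_pos: [0.5011, 0.1138, 0.0739]
tool_rot: [0.0, 0.781, 0.624, 0.001]
contact_force: [0.1, -1.2, -1.3]
gripper_width: 0.467
grasp_force: 30.3
```

```bash
python3 -m jog '[[0,0,0.15,0],[0,0,0.3,0],[0,0,0.4,0],[0,0,0.4,0]]'; python3 -m jog '[[0,0,0,0],[0,0,0,0],[0,0,0,0],[0,0,0,0]]' -0.6; python3 -m jog '[[0,0,-2,0],[0,0,-5,0],[0,0,-9,0],[0,0,-13,0],[0,0,-15,0],[0,0,-15,0]]'; python3 d.py -12.6 .50 -.15 .23 .6207 -.236 .2
```

```text
t: 5.63
eef_pos: [0.5028, 0.1138, 0.0725]
tool_rot: [0.0, 0.782, 0.624, 0.002]
contact_force: [-5.7, -2.3, 27.8]
gripper_width: 0.468
grasp_force: 31.0
t: 5.97
eef_pos: [0.5005, 0.1138, 0.0693]
tool_rot: [-0.0, 0.781, 0.624, 0.0]
contact_force: [-1.6, 0.0, 0.1]
gripper_width: 0.803
grasp_force: 0.0
t: 6.47
eef_pos: [0.5034, 0.1143, 0.2239]
tool_rot: [0.001, 0.781, 0.624, 0.004]
contact_force: [0.3, -0.2, 1.1]
gripper_width: 0.803
grasp_force: 0.0
t 6.47 pos [0.503 0.114 0.224] yaw -12.79 tilt z [ 0.008  0.004 -1.   ] q7 -0.42
[-25.847   5.527  -0.71 ] spin -0.003
[-31.578  19.182   2.349] spin -0.003
```

```bash
python3 -m jog '[[-3,0.6,0,0],[-6.5,1.4,0,0],[-10.3,2.2,0,0],[-14,3,0,0],[-18,4,0,0],[-22,5.5,0,0],[-25,8,0,0],[-27.5,11,0,0],[-29.5,14,0,0],[-30.8,17,0.5,0],[-31.4,18.8,1,0],[-31.6,19.2,2,0],[-31.6,19.2,2.3,0],[-31.6,19.2,2.3,0],[-31.6,19.2,2.3,0]]' -0.9; python3 d.py -12.6 .6207 -.236 .068
python3 - <<'E'
from fit import *
c=snap('side','side2');W=world(c)
P=W[near(W,(.501,.114),.04,.065,.13)];print(P[:,2].max(),rect(P)); P=W[near(W,(.621,-.236),.04,.03,.108)];print(P[:,2].max(),rect(P))
H=hsv(c)
m=(H[...,0]>100)&(H[...,0]<125)&(H[...,1]>120)&near(W,(.489,.06),.13,.053,.07); print('rim',rect(W[m]))
E
```

```text
t: 7.72
eef_pos: [0.6166, -0.2359, 0.1955]
tool_rot: [-0.001, 0.781, 0.624, -0.0]
contact_force: [-0.0, -0.2, 0.4]
gripper_width: 0.953
grasp_force: 0.0
t 7.72 pos [ 0.617 -0.236  0.196] yaw -12.75 tilt z [-0.002  0.001 -1.   ] q7 0.34
[ 0.067  0.426 12.752] spin -0.003
0.11082233780404904 (array([497.7771, 107.8082]), array([49.2074, 38.8007]), 43.11709213256836)
0.10795484651038995 (array([ 619.676 , -236.3197]), array([39.9443, 41.0675]), 3.605154514312744)
rim (array([489.4208,  63.9579]), array([163.8767,  58.3858]), 77.78767395019531)
```

```bash
python3 -m jog '[[0,0.3,2.5,0],[0,0.3,5,0],[0,0.3,7.5,0],[0,0.3,10,0],[0,0.3,11.8,0],[0,0.3,12.7,0],[0,0.3,12.7,0],[0,0.3,12.7,0]]'
python3 -m jog '[[0,0,0,0],[0,0,0,0],[0,0,0,0],[0,0,0,0],[0,0,0,0],[0,0,0,0],[0,0,0,0],[0,0,0,0]]' 1 30
python3 -m jog '[[0,0,-1,0],[0,0,-2.5,0],[0,0,-4.5,0],[0,0,-6.5,0],[0,0,-8.5,0],[0,0,-10,0],[0,0,-10,0]]'
python3 d.py -12.6 .5 -.2 .17 .4792 .0141 .17
```

```text
t: 8.43
eef_pos: [0.621, -0.2375, 0.0702]
tool_rot: [0.0, 0.781, 0.624, 0.0]
contact_force: [0.4, 0.5, 1.0]
gripper_width: 0.952
grasp_force: 0.0
t: 9.1
eef_pos: [0.6216, -0.238, 0.0706]
tool_rot: [0.001, 0.781, 0.624, 0.001]
contact_force: [-0.4, 0.7, 6.0]
gripper_width: 0.466
grasp_force: 30.3
t: 9.68
eef_pos: [0.6227, -0.2389, 0.174]
tool_rot: [0.003, 0.782, 0.624, 0.002]
contact_force: [0.5, -0.8, -1.5]
gripper_width: 0.467
grasp_force: 30.7
t 9.68 pos [ 0.623 -0.239  0.174] yaw -12.8 tilt z [ 0.006 -0.002 -1.   ] q7 0.35
[  1.075 -12.83    0.316] spin -0.004
[ 21.492 -19.602   0.263] spin -0.004
```

```bash
python3 -m jog '[[0.1,-1,0,0],[0.3,-3,0,0],[0.6,-6,0,0],[0.8,-9,0,0],[1.2,-11.5,0,0],[3,-13.2,0,0],[6,-14.4,0,0],[9,-15.5,0,0],[12,-16.5,0,0],[15,-17.5,0,0],[17.5,-18.3,0,0],[19.5,-19,0,0],[20.8,-19.4,0,0],[21.4,-19.6,0,0],[21.4,-19.6,0,0],[21.4,-19.6,0,0],[21.4,-19.6,0,0]]'
python3 d.py -12.6 .4792 .0141 .073
python3 - <<'E'
from fit import *
from scipy.optimize import least_squares
c=snap('side','side3');W=world(c)
P=W[near(W,(.479,.014),.045,.125,.165)]
r=least_squares(lambda p:np.hypot(P[:,0]-p[0],P[:,1]-p[1])-.0205,[.479,.014],loss='soft_l1',f_scale=.002); print(len(P),r.x,np.abs(r.fun).mean())
H=hsv(c)
m=(H[...,0]>100)&(H[...,0]<125)&(H[...,1]>120)&near(W,(.489,.06),.13,.053,.07); print('rim',rect(W[m]))
m=near(W,(.49,.063),.05,.112,.13); print(W[m].mean(0))
E
```

```text
t: 11.1
eef_pos: [0.477, 0.013, 0.1693]
tool_rot: [0.0, 0.782, 0.623, -0.0]
contact_force: [-1.1, 0.3, -0.7]
gripper_width: 0.467
grasp_force: 30.7
t 11.1 pos [0.477 0.013 0.169] yaw -12.88 tilt z [ 0. -0. -1.] q7 -0.18
[0.157 0.189 9.631] spin -0.005
253 [0.4771 0.0164] 0.0008740778420802489
rim (array([489.1693,  62.9622]), array([160.089,  57.654]), 78.12844848632812)
[nan nan nan]<stdin>:8: RuntimeWarning: Mean of empty slice.
  ret = um.true_divide(
```

```bash
python3 -m jog '[[-0.2,0.2,1.5,0],[-0.2,0.2,3.5,0],[-0.2,0.2,5.5,0],[-0.2,0.2,7.3,0],[-0.2,0.2,8.5,0],[-0.2,0.2,9.1,0],[-0.2,0.2,9.5,0],[-0.2,0.2,9.7,0],[-0.2,0.2,9.7,0],[-0.2,0.2,9.7,0]]';python3 -m jog '[[0,0,0.1,0],[0,0,0.15,0],[0,0,0.15,0]]'; python3 -m jog '[[0,0,0,0],[0,0,0,0],[0,0,0,0],[0,0,0,0]]' -0.6; python3 -m jog '[[0,0,-2,0],[0,0,-5,0],[0,0,-9,0],[0,0,-13,0],[0,0,-17,0],[0,0,-20,0],[0,0,-20,0]]'; python3 d.py -86 .60 -.0 .28 .6675 -.0945 .25
```

```text
t: 11.98
eef_pos: [0.4785, 0.0111, 0.0734]
tool_rot: [-0.0, 0.782, 0.623, 0.0]
contact_force: [-3.2, -1.1, 7.6]
gripper_width: 0.467
grasp_force: 31.6
t: 12.23
eef_pos: [0.4787, 0.011, 0.0733]
tool_rot: [-0.001, 0.782, 0.623, 0.001]
contact_force: [-8.4, -1.3, 29.0]
gripper_width: 0.47
grasp_force: 33.8
t: 12.57
eef_pos: [0.4789, 0.012, 0.0711]
tool_rot: [0.0, 0.781, 0.624, 0.0]
contact_force: [0.4, -0.8, -0.2]
gripper_width: 0.799
grasp_force: 0.0
t: 13.15
eef_pos: [0.482, 0.012, 0.2768]
tool_rot: [0.002, 0.782, 0.624, 0.005]
contact_force: [1.2, 0.1, -0.1]
gripper_width: 0.8
grasp_force: 0.0
t 13.15 pos [0.482 0.012 0.277] yaw -12.81 tilt z [ 0.01   0.004 -1.   ] q7 -0.29
[ 1.451 11.773 -0.207] spin 1.277
[-6.284 20.423  2.827] spin 1.277
```

```bash
python3 -m jog '[[0,1,-0.2,0.12],[0,3,-0.2,0.24],[-0.5,5,-0.2,0.36],[-1,7.5,-0.2,0.48],[-2,10,-0.2,0.6],[-3,12.5,0,0.72],[-4,15,0,0.84],[-5,17.5,0.5,0.96],[-5.8,19.3,1,1.08],[-6.2,20.2,1.5,1.2],[-6.3,20.4,1.8,1.27],[-6.3,20.4,1.8,1.27],[-6.3,20.4,1.8,1.27],[-6.3,20.4,1.8,1.27]]' -0.4
python3 d.py -85.8 .6675 -.0945 .129
python3 - <<'E'
from fit import *
for n in ['side','wrist']:
    c=snap(n,n+'4');W=world(c);H=hsv(c);h,s=H[...,0].astype(int),H[...,1]
    m=(h<15)&(s>180)&near(W,(.667,-.095),.045,.11,.18); P=W[m]; print(n,'orange',len(P),rect(P),P[:,2].max())
    P=P[P[:,2]>P[:,2].max()-.007];print('top',rect(P),np.median(P[:,2]))
    P=W[near(W,(.68,-.093),.08,.106,.114)]; print('prong',len(P),rect(P))
c=load('side4');W=world(c)
for p in [(.501,.114),(.479,.014)]:
    P=W[near(W,p,.03,.095,.12)];print(circ(P),np.median(P,0))
H=hsv(c)
m=(H[...,0]>100)&(H[...,0]<125)&(H[...,1]>120)&near(W,(.489,.06),.13,.053,.07); print('rim',rect(W[m]))
m=near(W,(.49,.063),.02,.112,.13); print(W[m].mean(0))
o=np.hstack([cv2.resize(load('side4')['pixels'][90:270,130:330],(400,360)),cv2.resize(load('wrist4')['pixels'],(400,360))]);cv2.imwrite('pics/m4.png',o[...,::-1])
E
```

```text
t: 14.32
eef_pos: [0.6633, -0.0942, 0.2527]
tool_rot: [-0.0, 0.999, 0.04, -0.0]
contact_force: [-0.9, 0.7, -0.2]
gripper_width: 0.699
grasp_force: 0.0
t 14.32 pos [ 0.663 -0.094  0.253] yaw -85.39 tilt z [-0.  0. -1.] q7 -1.05
[ 0.421  0.068 12.367] spin 0.007
side orange 297 (array([ 664.816 , -100.9053]), array([20.895 , 42.0649]), 69.23929595947266) 0.16782399502827555
top (array([ 663.8276, -101.0518]), array([16.8974, 39.4594]), 69.23589324951172) 0.1638929669193302
prong 273 (array([674.9747, -97.7187]), array([100.2517,  69.6179]), 0.5575212836265564)
wrist orange 500 (array([668.4477, -91.4669]), array([42.4716, 25.3382]), 7.244631767272949) 0.16971666781325964
top (array([669.8757, -93.1465]), array([39.7348, 21.6455]), 7.244631767272949) 0.1668688653323306
prong 3709 (array([678.014 , -92.8343]), array([91.7272, 90.1326]), 6.00020170211792)
(array([501.5742, 110.8969]), 21.812326431274414) [0.4959 0.1056 0.1086]
(array([480.5339,  17.5052]), 26.01020622253418) [0.4755 0.0049 0.1082]
rim (array([488.7044,  62.5071]), array([161.1908,  57.8853]), 78.00232696533203)
[0.4887 0.0576 0.12  ]
```

View pics/m4.png

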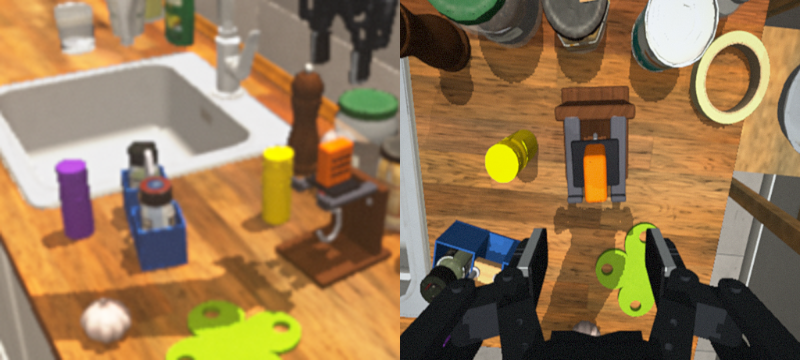

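Both jars stand in their wells (side crop at 145,160 and 158,200). The scale hangs in the stand, with its handle at (595,170) in the wrist view. Descend to grip it.

```bash
python3 -m jog '[[0.5,0,2.5,-0.01],[0.5,0,5,-0.015],[0.5,0,7.5,-0.015],[0.5,0,10,-0.015],[0.5,0,11.7,-0.015],[0.5,0,12.4,-0.015],[0.5,0,12.4,-0.015],[0.5,0,12.4,-0.015],[0.5,0,12.4,-0.015]]'
python3 d.py -84.5 .669 -.0933 .129
```

```text
t: 15.17
eef_pos: [0.6695, -0.0945, 0.1305]
tool_rot: [0.0, 0.999, 0.046, 0.001]
contact_force: [-0.0, -0.5, 1.0]
gripper_width: 0.7
grasp_force: 0.0
t 15.17 pos [ 0.669 -0.094  0.131] yaw -84.67 tilt z [ 0.003 -0.    -1.   ] q7 -0.97
[-0.039 -0.121  0.151] spin -0.003
```

```bash
python3 -m jog '[[0,-0.1,0.1,0],[0,-0.1,0.1,0],[0,-0.1,0.1,0],[0,-0.1,0.1,0],[0,-0.1,0.1,0],[0,-0.1,0.1,0],[0,-0.1,0.1,0],[0,-0.1,0.1,0],[0,-0.1,0.1,0]]' 1 60
python3 d.py -84.5 .669 -.0933 .20
```

```text
t: 15.92
eef_pos: [0.669, -0.093, 0.1286]
tool_rot: [-0.0, 0.999, 0.047, 0.001]
contact_force: [-1.2, 1.8, 5.5]
gripper_width: 0.252
grasp_force: 59.0
t 15.92 pos [ 0.669 -0.093  0.129] yaw -84.67 tilt z [ 0.001  0.    -1.   ] q7 -0.97
[ 0.009  0.029 -7.143] spin -0.003
```

Gripped. Lift straight up and out, and turn it toward the caddy's heading on the way.

```bash
python3 -m jog '[[0,0,-1,0],[0,0,-2.5,0],[0,0,-4.5,0],[0,0,-7,0],[0,0,-9.5,0],[0,0,-12,0],[0,0,-13.5,0],[0,0,-13.5,0],[0,0,-13.5,0]]'
python3 - <<'E'
from fit import *
from scipy.optimize import least_squares
for n in ['top','side']:
    c=snap(n,n+'5');W=world(c);H=hsv(c)
    m=(H[...,0]>100)&(H[...,0]<125)&(H[...,1]>120)&near(W,(.489,.06),.13,.053,.07); print(n,'rim',rect(W[m]))
    m=near(W,(.49,.063),.016,.114,.13); print(W[m].mean(0), rect(W[m])); m=near(W,(.49,.063),.03,.085,.13);print(rect(W[m]))
    for p in [(.501,.114),(.479,.014)]:
        P=W[near(W,p,.03,.07,.12)]
        r=least_squares(lambda q:np.minimum(np.hypot(P[:,0]-q[0],P[:,1]-q[1])-.0205,0),p); C,rr=circ(P[P[:,2]>.1]); print('jar',rect(P),C,rr)
E
python3 d.py -102.6 .535 .053 .26
```

```text
t: 16.67
eef_pos: [0.6686, -0.0935, 0.2639]
tool_rot: [0.0, 0.999, 0.046, 0.001]
contact_force: [-0.9, -0.1, -2.6]
gripper_width: 0.251
grasp_force: 58.3
top rim (array([479.3625,  11.2609]), array([53.6815, 58.9265]), 76.80479431152344)
[nan nan nan] (array([0., 0.]), array([0., 0.]), 0.0)
(array([0., 0.]), array([0., 0.]), 0.0)
jar (array([0., 0.]), array([0., 0.]), 0.0) [0. 0.] 0.0
jar (array([476.8595,   9.2986]), array([33.1145, 39.2915]), 64.9742202758789) [478.5511  11.966 ] 20.05306625366211
side rim (array([488.9013,  62.8947]), array([162.1073,  57.8377]), 77.72186279296875)
[0.4889 0.0589 0.1214] (array([489.805 ,  61.5674]), array([22.1679,  6.5828]), 79.21077728271484)
(array([490.7994,  67.4715]), array([50.1914,  7.3216]), 80.74481201171875)
jar (array([500.5917, 110.8449]), array([42.9001, 40.6747]), 36.02794647216797) [500.3564 111.8471] 21.670438766479492
jar (array([476.4644,  14.3116]), array([38.3447, 46.0535]), 22.605649948120117) [478.7954  17.3903] 26.366832733154297
t 16.77 pos [ 0.668 -0.093  0.262] yaw -84.68 tilt z [-0.002  0.    -1.   ] q7 -1.05
[-11.854 -15.749   0.194] spin 0.313<stdin>:6: RuntimeWarning: Mean of empty slice.
  ret = um.true_divide(
```

```bash
python3 -m jog '[[-1,-1,0,0.03],[-2.5,-3,0,0.07],[-4.5,-5.5,0,0.11],[-6.5,-8.3,0,0.16],[-8.5,-11,0,0.21],[-10,-13.4,0,0.26],[-11.2,-15,0,0.3],[-11.8,-15.6,0,0.31],[-11.9,-15.7,0,0.31],[-11.9,-15.7,0,0.31],[-11.9,-15.7,0,0.31],[-11.9,-15.7,0,0.31]]'
python3 d.py -102.5 .534 .0524 .193
python3 - <<'E'
from fit import *
ims=[]
for n in ['side','wrist','top']:
    c=snap(n,n+'6');W=world(c);ims.append(c['pixels'])
    H=hsv(c);h,s=H[...,0].astype(int),H[...,1]
    m=(h<15)&(s>180)&near(W,(.534,.0524),.05,.2,.33); P=W[m]
    if len(P): print(n,'orange',rect(P),P.min(0),P.max(0))
    P=W[near(W,(.534,.0524),.045,.145,.212)]; 
    if len(P):
        print('low',len(P),P.min(0),P.max(0))
        P=P[P[:,2]<.208]
        for z in np.arange(.15,.21,.01):
            Q=P[(P[:,2]>=z)&(P[:,2]<z+.01)]
            if len(Q): print(round(z,3),len(Q),Q.mean(0),Q.min(0),Q.max(0))
o=np.hstack([cv2.resize(ims[0][70:220,150:316],(400,360)),cv2.resize(ims[1],(400,360))]);cv2.imwrite('pics/m6.png',o[...,::-1])
E
```

```text
t: 17.77
eef_pos: [0.5358, 0.0511, 0.2627]
tool_rot: [0.0, 0.994, -0.109, 0.0]
contact_force: [0.4, -0.5, -2.0]
gripper_width: 0.251
grasp_force: 58.5
t 17.77 pos [0.536 0.051 0.263] yaw -102.52 tilt z [ 0.    -0.001 -1.   ] q7 -1.63
[-0.205 -0.098  6.967] spin -0.0
side orange (array([532.1702,  43.4461]), array([23.8857, 43.5647]), 62.96183395385742) [0.514  0.0355 0.2505] [0.557  0.064  0.3049]
low 81 [0.5161 0.0434 0.1601] [0.5536 0.0545 0.211 ]
0.16 24 [0.5349 0.0498 0.1659] [0.5232 0.0462 0.1601] [0.5473 0.054  0.1699]
0.17 17 [0.5334 0.0495 0.1749] [0.5176 0.0456 0.1701] [0.5501 0.0531 0.1798]
0.18 13 [0.5424 0.0474 0.1836] [0.5161 0.0436 0.1803] [0.5536 0.0545 0.1894]
0.19 9 [0.5486 0.0459 0.1958] [0.546  0.0434 0.1921] [0.5511 0.0476 0.1997]
0.2 14 [0.5433 0.0471 0.2044] [0.534  0.0448 0.2003] [0.5504 0.0498 0.2075]
wrist orange (array([539.1928,  47.4093]), array([42.8547, 44.6744]), 25.706459045410156) [0.5159 0.0232 0.2503] [0.5579 0.0768 0.3109]
low 136 [0.5493 0.044  0.18  ] [0.5552 0.0501 0.2044]
0.18 44 [0.5539 0.0466 0.1855] [0.5517 0.044  0.18  ] [0.5552 0.0497 0.19  ]
0.19 45 [0.5529 0.0468 0.1953] [0.5509 0.0443 0.1901] [0.5541 0.0498 0.1999]
0.2 47 [0.5517 0.0472 0.2026] [0.5493 0.0446 0.2002] [0.5532 0.0501 0.2044]
top orange (array([516.6036,  46.7311]), array([1.7987, 6.2224]), 17.194379806518555) [0.516 0.044 0.296] [0.5182 0.05   0.3018]
low 7 [0.5158 0.0504 0.1779] [0.5208 0.0545 0.183 ]
0.17 4 [0.5191 0.0519 0.1794] [0.5182 0.0504 0.1779] [0.5208 0.0545 0.18  ]
0.18 3 [0.5187 0.0529 0.1822] [0.5158 0.0518 0.1812] [0.5204 0.0544 0.183 ]
```

View pics/m6.png

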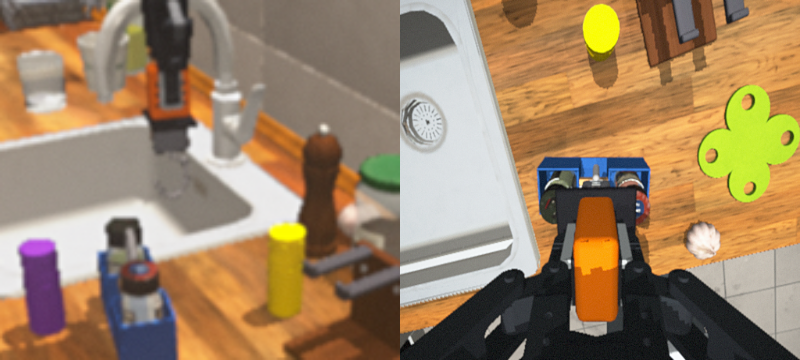

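The hook hangs about 47 mm behind the handle along the caddy's x and within 2 mm of its mid-plane. Side crop: hook at (172,180), handle at (122,240). Lower it, then slide in.

```bash
python3 -m jog '[[0,-0.1,1,0],[0,-0.15,3,0],[0,-0.15,5,0],[0,-0.15,6.5,0],[0,-0.15,7.2,0],[0,-0.15,7.2,0],[0,-0.15,7.2,0],[0,-0.15,7.2,0]]'
python3 - <<'E'
from fit import *
c=snap('side','side7');W=world(c)
P=W[near(W,(.535,.052),.035,.075,.138)]
P=P[P[:,2]<.135]
for z in np.arange(.08,.135,.01):
    Q=P[(P[:,2]>=z)&(P[:,2]<z+.01)]
    if len(Q): print(round(z,3),len(Q),Q.mean(0),Q.min(0),Q.max(0))
m=near(W,(.489,.062),.016,.108,.13);Q=W[m];print('wire',Q.mean(0),Q.min(0),Q.max(0))
cv2.imwrite('pics/m7.png',cv2.resize(c['pixels'][120:240,170:270],(600,720)[::1],interpolation=cv2.INTER_CUBIC)[:600,:,::-1])
E
python3 d.py -102.5 .49 .0622 .19
```

```text
t: 18.58
eef_pos: [0.5364, 0.0534, 0.1916]
tool_rot: [-0.0, 0.994, -0.109, 0.001]
contact_force: [0.5, -0.0, -0.9]
gripper_width: 0.254
grasp_force: 58.4
0.08 1 [0.5357 0.0522 0.0891] [0.5357 0.0522 0.0891] [0.5357 0.0522 0.0891]
0.09 23 [0.5351 0.0522 0.0955] [0.5215 0.0474 0.0912] [0.5486 0.0576 0.0997]
0.1 17 [0.5362 0.0518 0.1043] [0.5184 0.0468 0.1002] [0.5515 0.0578 0.1087]
0.11 10 [0.5413 0.0505 0.1135] [0.5178 0.0459 0.1105] [0.5528 0.0595 0.1197]
0.12 9 [0.5496 0.0491 0.1246] [0.5471 0.0468 0.1207] [0.5526 0.0525 0.1292]
0.13 7 [0.5451 0.0496 0.133 ] [0.5397 0.046  0.1317] [0.5497 0.0513 0.1342]
wire [0.4886 0.0566 0.1179] [0.4841 0.0463 0.1084] [0.4936 0.0746 0.1266]
t 18.63 pos [0.536 0.053 0.192] yaw -102.45 tilt z [ 0.002  0.    -1.   ] q7 -1.55
[-4.725  0.15   0.16 ] spin 0.001
```

View pics/m7.png

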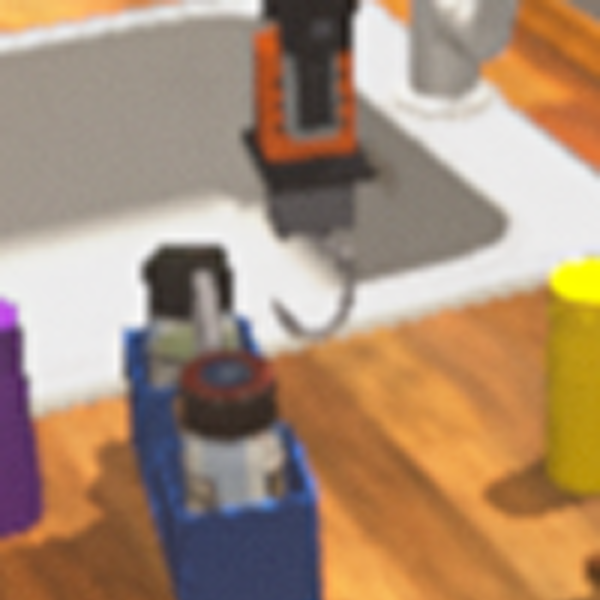

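The hook is level with the window and its tip (crop 280,305) faces the wire. Slide in slowly.

```bash
python3 -m jog '[[-0.3,0.1,0.1,0],[-0.8,0.1,0.1,0],[-1.3,0.1,0.1,0],[-1.8,0.1,0.1,0],[-2.3,0.1,0.1,0],[-2.8,0.1,0.1,0],[-3.3,0.1,0.1,0],[-3.8,0.1,0.1,0],[-4.2,0.1,0.1,0],[-4.5,0.1,0.1,0],[-4.6,0.1,0.1,0],[-4.6,0.1,0.1,0],[-4.6,0.1,0.1,0]]'
python3 - <<'E'
from fit import *
c=snap('side','side8');W=world(c);H=hsv(c)
m=(H[...,0]>100)&(H[...,0]<125)&(H[...,1]>120)&near(W,(.489,.06),.13,.053,.07); print('rim',rect(W[m]))
E
```

```text
t: 19.72
eef_pos: [0.4908, 0.0626, 0.1899]
tool_rot: [-0.0, 0.994, -0.108, 0.0]
contact_force: [-0.2, -0.2, -1.7]
gripper_width: 0.25
grasp_force: 58.4
rim (array([489.6205,  64.2615]), array([163.1272,  58.0825]), 77.49287414550781)
```

```bash
python3 -m jog '[[0,0,-0.5,0],[0,0,-1,0],[0,0,-1.5,0],[0,0,-2,0],[0,0,-2.4,0],[0,0,-2.8,0],[0,0,-3.2,0],[0,0,-3.5,0],[0,0,-3.5,0],[0,0,-3.5,0],[0,0,-3.5,0]]'
python3 - <<'E'
from fit import *
c=snap('side','side9')
cv2.imwrite('pics/m9.png',cv2.resize(c['pixels'][90:240,150:290],(560,600),interpolation=cv2.INTER_CUBIC)[...,::-1])
E
```

```text
t: 20.68
eef_pos: [0.4906, 0.0627, 0.2247]
tool_rot: [-0.0, 0.994, -0.108, 0.0]
contact_force: [2.3, 1.3, -4.5]
gripper_width: 0.247
grasp_force: 58.3
```

View pics/m9.png

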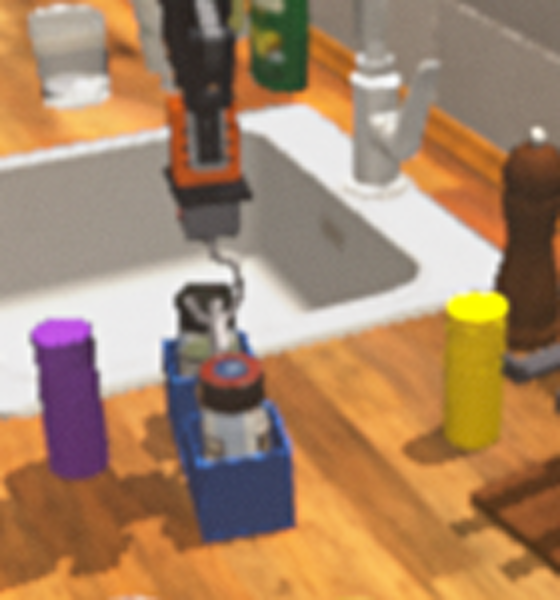

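The hook holds the wire (crop 215,300) and the spring is drawing. Continue slowly to about 6 cm clear.

```bash
python3 -m jog '[[0,0,-0.2,0],[0,0,-0.4,0],[0,0,-0.6,0],[0,0,-0.8,0],[0,0,-1,0],[0,0,-1.3,0],[0,0,-1.7,0],[0,0,-2.2,0],[0,0,-2.7,0],[0,0,-3.2,0],[0,0,-3.7,0],[0,0,-4.2,0],[0,0,-4.7,0],[0,0,-5.2,0],[0,0,-5.7,0],[0,0,-6.2,0],[0,0,-6.6,0],[0,0,-6.9,0],[0,0,-7.1,0],[0,0,-7.2,0]]'
python3 -m jog '[[0,0,0,0],[0,0,0,0],[0,0,0,0],[0,0,0,0],[0,0,0,0],[0,0,0,0]]'
python3 - <<'E'
from fit import *
c=snap('side','side10');W=world(c);H=hsv(c)
m=(H[...,0]>100)&(H[...,0]<125)&(H[...,1]>120)&near(W,(.489,.06),.14,.02,.15); P=W[m];print('blue z',np.percentile(P[:,2],[0,1,50,99,100]),rect(P[P[:,2]>P[:,2].max()-.012]))
cv2.imwrite('pics/m10.png',cv2.resize(c['pixels'][90:240,150:290],(560,600),interpolation=cv2.INTER_CUBIC)[...,::-1])
E
```

```text
t: 22.4
eef_pos: [0.4906, 0.0625, 0.297]
tool_rot: [-0.0, 0.994, -0.108, 0.0]
contact_force: [-0.5, -0.2, -8.4]
gripper_width: 0.251
grasp_force: 58.5
t: 22.9
eef_pos: [0.4905, 0.0625, 0.2967]
tool_rot: [0.0, 0.994, -0.108, -0.0]
contact_force: [-0.1, 0.0, -8.9]
gripper_width: 0.257
grasp_force: 58.5
blue z [0.0591 0.0595 0.1109 0.1164 0.1168] (array([489.7117,  61.6016]), array([161.5641,  57.9426]), 77.37761688232422)
```

View pics/m10.png

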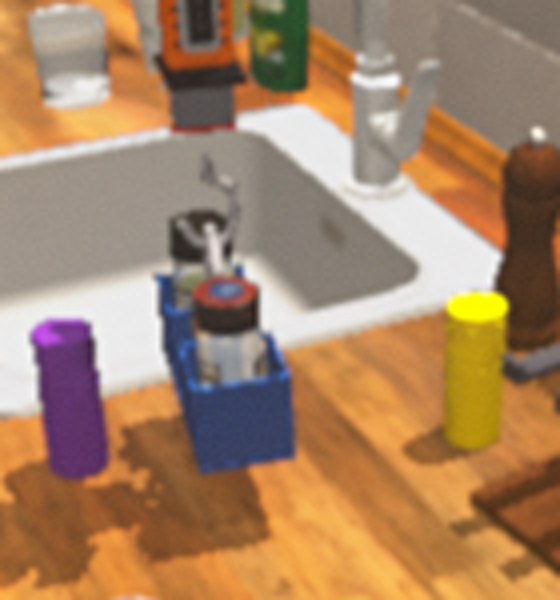

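Lifted level, rim at 0.115 m, so about 5.5 cm clear. Hold for 2.5 s or more, then carry it gently to the trivet.

```bash
Z='[0,0,0,0]'; python3 -m jog '[[0,0,0,0],[0,0,0,0],[0,0,0,0],[0,0,0,0],[0,0,0,0],[0,0,0,0],[0,0,0,0],[0,0,0,0],[0,0,0,0],[0,0,0,0],[0,0,0,0],[0,0,0,0],[0,0,0,0],[0,0,0,0],[0,0,0,0],[0,0,0,0],[0,0,0,0],[0,0,0,0],[0,0,0,0],[0,0,0,0]]' | head -2
python3 -m jog '[[0,0,0,0],[0,0,0,0],[0,0,0,0],[0,0,0,0],[0,0,0,0],[0,0,0,0],[0,0,0,0],[0,0,0,0],[0,0,0,0],[0,0,0,0]]' | head -2
python3 -m jog '[[0,0.1,0,0],[0.1,0.3,0,0],[0.1,0.6,0,0],[0.2,1,0,0],[0.3,1.5,0,0],[0.4,2.1,0,0],[0.5,2.8,0,0],[0.7,3.6,0,0],[0.8,4.4,0,0],[1,5.2,0,0],[1.1,6,0,0],[1.3,6.8,0,0],[1.4,7.6,0,0],[1.6,8.4,0,0],[1.7,9.2,0,0],[1.9,10,0,0],[2,10.8,0,0],[2.2,11.6,0,0],[2.3,12.4,0,0],[2.5,13.2,0,0]]'
python3 -m jog '[[0.1,0.8,0,0],[0.3,1.6,0,0],[0.4,2.4,0,0],[0.6,3.2,0,0],[0.7,4,0,0],[0.9,4.8,0,0],[1,5.6,0,0],[1.2,6.4,0,0],[1.3,7.2,0,0],[1.5,7.9,0,0],[1.6,8.6,0,0],[1.7,9.2,0,0],[1.8,9.8,0,0],[1.9,10.3,0,0],[2,10.7,0,0],[2,11,0,0],[2.1,11.2,0,0],[2.1,11.4,0,0],[2.1,11.4,0,0],[2.1,11.4,0,0]]'
python3 -m jog '[[0,0,0,0],[0,0,0,0],[0,0,0,0],[0,0,0,0],[0,0,0,0],[0,0,0,0],[0,0,0,0],[0,0,0,0],[0,0,0,0],[0,0,0,0]]'
python3 - <<'E'
from fit import *
for n in ['side','top']:
    c=snap(n,n+'11');W=world(c);H=hsv(c)
    m=(H[...,0]>100)&(H[...,0]<125)&(H[...,1]>120)&near(W,(.48,-.19),.14,.02,.15); P=W[m];P=P[P[:,2]>.102];print(n,np.percentile(P[:,2],[0,1,50,99,100]),rect(P))
E
python3 d.py -102.5 .4815 -.1878 .297
```

```text
t: 24.62
eef_pos: [0.4906, 0.0625, 0.2968]
t: 25.45
eef_pos: [0.4906, 0.0625, 0.2968]
t: 27.12
eef_pos: [0.4864, -0.0726, 0.2967]
tool_rot: [-0.0, 0.994, -0.108, -0.0]
contact_force: [-0.6, -0.2, -8.6]
gripper_width: 0.258
grasp_force: 58.5
t: 28.78
eef_pos: [0.4825, -0.1875, 0.2968]
tool_rot: [-0.0, 0.994, -0.108, -0.0]
contact_force: [-0.1, 0.6, -7.4]
gripper_width: 0.248
grasp_force: 58.5
t: 29.62
eef_pos: [0.4825, -0.1876, 0.2968]
tool_rot: [0.0, 0.994, -0.108, 0.0]
contact_force: [-0.7, -0.7, -8.5]
gripper_width: 0.256
grasp_force: 58.5
side [0.1023 0.1024 0.1131 0.117  0.1172] (array([ 481.7724, -189.2271]), array([161.3784,  58.5158]), 77.75078582763672)
top [0.1079 0.1079 0.1114 0.1142 0.1143] (array([ 496.6028, -127.2328]), array([34.5771, 58.5859]), 77.6671142578125)
t 29.72 pos [ 0.482 -0.188  0.297] yaw -102.44 tilt z [-0.  0. -1.] q7 -1.22
[-0.091  0.04  -0.022] spin 0.001
```

```bash
python3 -m jog '[[0,0,0.2,0],[0,0,0.5,0],[0,0,0.9,0],[0,0,1.3,0],[0,0,1.7,0],[0,0,2.1,0],[0,0,2.5,0],[0,0,2.9,0],[0,0,3.2,0],[0,0,3.5,0],[0,0,3.7,0],[0,0,3.9,0],[0,0,4.1,0],[0,0,4.3,0],[0,0,4.5,0],[0,0,4.7,0],[0,0,4.9,0],[0,0,5.2,0],[0,0,5.5,0],[0,0,5.8,0]]'
python3 -m jog '[[0,0,0.3,0],[0,0,0.7,0],[0,0,1.1,0],[0,0,1.5,0],[0,0,1.9,0],[0,0,2.3,0],[0,0,2.7,0],[0,0,3.1,0],[0,0,3.5,0],[0,0,3.8,0],[0,0,4,0],[0,0,4,0],[0,0,4,0],[0,0,4,0]]'
python3 - <<'E'
from fit import *
c=snap('side','side12');W=world(c);H=hsv(c)
m=(H[...,0]>100)&(H[...,0]<125)&(H[...,1]>120)&near(W,(.48,-.19),.14,.06,.075); P=W[m];print(np.median(P[:,2]),rect(P))
Q=W[near(W,(.482,-.19),.016,.11,.14)];print('wire',Q.mean(0),Q.max(0))
cv2.imwrite('pics/m12.png',cv2.resize(c['pixels'][150:300,170:310],(560,600),interpolation=cv2.INTER_CUBIC)[...,::-1])
E
python3 d.py -102.5 .482 -.1885 .198
```

```text
t: 31.38
eef_pos: [0.4828, -0.1882, 0.2389]
tool_rot: [0.0, 0.994, -0.108, 0.001]
contact_force: [0.2, -2.0, -6.0]
gripper_width: 0.25
grasp_force: 58.9
t: 32.55
eef_pos: [0.4826, -0.1877, 0.1989]
tool_rot: [0.0, 0.994, -0.108, 0.0]
contact_force: [-0.6, 0.8, -2.1]
gripper_width: 0.247
grasp_force: 59.3
0.0673629596399784 (array([ 483.301 , -188.5844]), array([162.4465,  58.828 ]), 77.61956787109375)
wire [ 0.4852 -0.1931  0.1258] [ 0.4976 -0.1748  0.1397]
t 32.6 pos [ 0.483 -0.188  0.199] yaw -102.45 tilt z [ 0. -0. -1.] q7 -1.09
[-0.044  0.091  0.099] spin 0.001
```

View pics/m12.png

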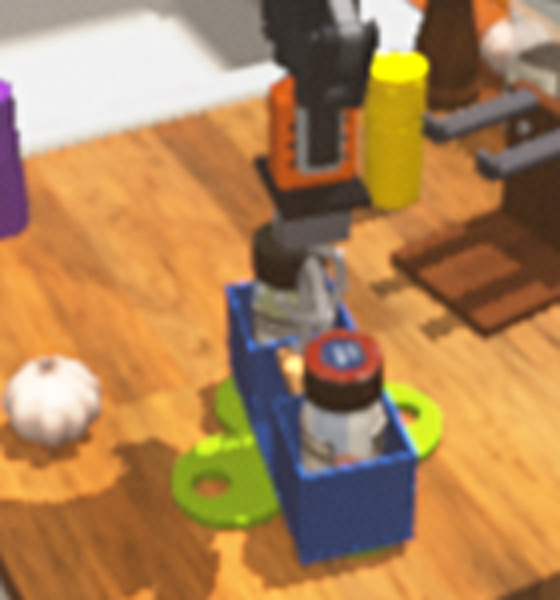

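Caddy stands on the trivet, centred to about 2 mm. Back the hook out along +x, then up.

```bash
python3 -m jog '[[0.3,0,0.1,0],[0.7,0,0.1,0],[1.1,0,0.1,0],[1.5,0,0.1,0],[1.9,0,0.1,0],[2.3,0,0.1,0],[2.7,0,0.1,0],[3.2,0,0.1,0],[3.7,0,0.1,0],[4.2,0,0.1,0],[4.7,0,0.1,0],[5,0,0.1,0],[5,0,0.1,0]]'
python3 - <<'E'
from fit import *
c=snap('side','side13');W=world(c);H=hsv(c)
m=(H[...,0]>100)&(H[...,0]<125)&(H[...,1]>120)&near(W,(.48,-.19),.14,.06,.075); P=W[m];print(np.median(P[:,2]),rect(P))
P=W[near(W,(.531,-.199),.035,.085,.12)];print('hook',P.min(0),P.max(0))
E
python3 d.py -84.67 .531 -.199 .27 .669 -.093 .268
```

```text
t: 33.68
eef_pos: [0.532, -0.1985, 0.1978]
tool_rot: [0.0, 0.994, -0.108, 0.0]
contact_force: [-0.2, 0.1, -1.5]
gripper_width: 0.251
grasp_force: 59.3
0.06722286157925172 (array([ 483.2246, -189.4404]), array([163.0162,  58.9264]), 77.83661651611328)
hook [ 0.5125 -0.2043  0.097 ] [ 0.5489 -0.1935  0.1196]
t 33.73 pos [ 0.532 -0.199  0.198] yaw -102.44 tilt z [-0. -0. -1.] q7 -1.07
[-0.04   0.06  -7.228] spin -0.31
[ 11.152 -13.264  -7.033] spin -0.31
```

```bash
python3 -m jog '[[0,0,-1.5,0],[0,0,-3.5,0],[0,0,-5.5,0],[0,0,-7,0],[0.7,-1,-7,-0.03],[2,-2.5,-7,-0.07],[3.5,-4.5,-7,-0.11],[5.3,-6.5,-7,-0.16],[7.1,-8.5,-7,-0.21],[8.8,-10.5,-7,-0.26],[10,-12,-7,-0.29],[10.8,-13,-7,-0.31],[11.1,-13.3,-7,-0.31],[11.1,-13.3,-7,-0.31],[11.1,-13.3,-7,-0.31],[11.1,-13.3,-7,-0.31]]'
python3 d.py -84.67 .669 -.093 .268
```

```text
t: 35.07
eef_pos: [0.6673, -0.0941, 0.2679]
tool_rot: [0.0, 0.999, 0.045, -0.0]
contact_force: [-0.8, 0.3, -1.5]
gripper_width: 0.252
grasp_force: 59.4
t 35.07 pos [ 0.667 -0.094  0.268] yaw -84.84 tilt z [-0. -0. -1.] q7 -1.04
[ 0.183 -0.091 -0.014] spin -0.003
```

```bash
python3 -m jog '[[0.1,-0.1,1.5,0],[0.15,-0.1,3.5,0],[0.15,-0.1,5.5,0],[0.15,-0.1,7.5,0],[0.15,-0.1,9.5,0],[0.15,-0.1,11,0],[0.15,-0.1,12.2,0],[0.15,-0.1,13,0],[0.15,-0.1,13.5,0],[0.15,-0.1,13.7,0],[0.15,-0.1,13.7,0],[0.15,-0.1,13.7,0]]'
python3 d.py -84.67 .669 -.093 .1286
python3 - <<'E'
from fit import *
c=snap('side','side14');W=world(c);H=hsv(c);h,s=H[...,0].astype(int),H[...,1]
m=(h<15)&(s>180)&near(W,(.667,-.095),.045,.11,.18); P=W[m]; print('orange',len(P),rect(P),P.min(0),P.max(0))
W=world(load('side4'));H=hsv(load('side4'));h,s=H[...,0].astype(int),H[...,1]
m=(h<15)&(s>180)&near(W,(.667,-.095),.045,.11,.18); P=W[m]; print('orig',len(P),rect(P),P.min(0),P.max(0))
E
```

```text
t: 36.07
eef_pos: [0.6703, -0.0915, 0.1316]
tool_rot: [0.0, 0.999, 0.046, 0.001]
contact_force: [-0.6, 1.3, -1.5]
gripper_width: 0.247
grasp_force: 59.4
t 36.07 pos [ 0.67  -0.092  0.132] yaw -84.69 tilt z [ 0.001 -0.    -1.   ] q7 -0.96
[-0.142  0.137  0.299] spin -0.0
orange 192 (array([677.2248, -88.3188]), array([61.4681, 26.6504]), 19.77935028076172) [ 0.6479 -0.1095  0.1111] [ 0.7105 -0.0813  0.1758]
orig 297 (array([ 664.816 , -100.9053]), array([20.895 , 42.0649]), 69.23929595947266) [ 0.6466 -0.1066  0.1161] [ 0.6882 -0.0844  0.1678]
```

Still hanging free; lower the last 3 mm and release.

```bash
python3 -m jog '[[0,0.1,0.1,0],[0,0.1,0.2,0],[0,0.1,0.3,0],[0,0.1,0.3,0],[0,0.1,0.3,0]]'; python3 -m jog '[[0,0,0,0],[0,0,0,0],[0,0,0,0],[0,0,0,0],[0,0,0,0],[0,0,0,0]]' -0.4; python3 -m jog '[[0,0,-0.8,0],[0,0,-2,0],[0,0,-4,0],[0,0,-7,0],[0,0,-11,0],[0,0,-14,0],[0,0,-14,0],[-4,0,-15,0],[-8,0,-15,0],[-12,-3,-15,0],[-14,-7,-15,0],[-15,-11,-15,0],[-15,-15,-15,0],[-15,-19,-15,0],[-15,-23,-15,0],[-15,-27,-15,0],[-15,-30,-15,0],[-15,-30,-15,0],[-15,-30,-15,0]]'
python3 - <<'E'
from fit import *
ims=[]
for n in ['side','top']:
    c=snap(n,n+'15');W=world(c);H=hsv(c);h,s=H[...,0].astype(int),H[...,1];ims.append(c['pixels'])
    m=(h<15)&(s>180)&near(W,(.667,-.095),.045,.11,.18); P=W[m]; print(n,'orange',len(P),rect(P),P.min(0),P.max(0))
    m=(h>100)&(h<125)&(s>120)&near(W,(.48,-.19),.14,.06,.075); P=W[m];print(np.median(P[:,2]),rect(P))
o=np.hstack([cv2.resize(ims[0][110:310,150:350],(400,400)),cv2.resize(ims[1][120:320,150:350],(400,400))]);cv2.imwrite('pics/m15.png',o[...,::-1])
E
```

```text
t: 36.53
eef_pos: [0.6701, -0.0925, 0.1286]
tool_rot: [-0.0, 0.999, 0.046, 0.0]
contact_force: [-1.2, -0.0, 5.4]
gripper_width: 0.253
grasp_force: 60.0
t: 37.03
eef_pos: [0.6699, -0.0923, 0.1277]
tool_rot: [0.0, 0.999, 0.046, -0.0]
contact_force: [0.2, -0.0, -0.3]
gripper_width: 0.7
grasp_force: 0.0
t: 38.62
eef_pos: [0.4925, 0.1946, 0.2783]
tool_rot: [-0.0, 0.999, 0.049, 0.0]
contact_force: [0.3, -0.4, 0.6]
gripper_width: 0.699
grasp_force: 0.0
side orange 304 (array([ 668.0421, -100.5621]), array([20.5777, 45.1786]), 73.92033386230469) [ 0.6479 -0.1069  0.1163] [ 0.6926 -0.0847  0.1674]
0.0675724979329626 (array([ 482.7837, -188.6147]), array([162.5838,  58.5264]), 78.05219268798828)
top orange 83 (array([678.6277, -92.8449]), array([58.7931, 20.5997]), 3.3661916255950928) [ 0.6493 -0.1045  0.1113] [ 0.7082 -0.0821  0.1715]
0.06695550598887123 (array([ 484.1017, -187.3251]), array([157.5404,  58.9683]), 77.72789001464844)
```

View pics/m15.png

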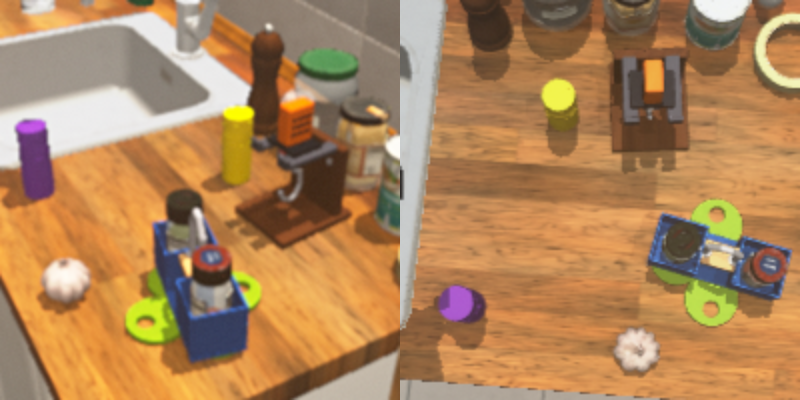

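The filled caddy stands centred on the trivet (top crop 720,255), the scale hangs in its stand (652,85), and everything else is in place.

```bash
python3 -c "
from station import bot
print(bot.hand_in())"
```

```text
the job is handed in; nothing more can be done
None
```

The job is done and handed in at about 39 s: both jars stand in the caddy, which was weighed about 5.5 cm clear, held for over 2 s and set within about 2 mm of the trivet's centre, and the scale hangs back in its stand.

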